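Couple a test gauge to the quick coupler

ROBOT

A 6-joint arm with a two-finger parallel gripper is mounted at the origin on the work surface; the furniture and walls round the work are solid. World frame = base frame: x ahead of the robot, y to its left, z up, the work surface at z = 0. Lengths are in mm, angles in degrees, forces in N, time in s.
With the tool pointing down it reaches from about 300 to 850 mm from the base axis. Payload 4.2 kg.
Tool frame: the origin (TCP) lies at the very end of the fingers, on their centre line; the grasp point (between the pads) lies 19 mm behind it (env.grasp_offset is the distance from the TCP to the grasp point, in mm); z points along the fingers, y is the line along which they close (so a half turn about z gives the same grasp; the last joint's range is limited). The gripper opens to 91 mm and grips with 3 to 60 N. Pads are 32 mm wide; open, the fingers measure 118 mm over their backs; the gripper's body (76 mm by 178 mm) begins 60 mm behind the grasp point.
Start: joints at [-65.661, 18.312, 89.639, -0, 72.044, -1.146], TCP at [247.415, -519.066, 213.976] pointing down, gripper open.
Joint ranges: [-177.97, 177.97], [-48.28, 115.42], [12.27, 149.76], [-77.06, 257.06], [2.81, 150.46], [-146.56, 146.56]. Speed limits (degrees/s): [147.25, 147.25, 180, 180, 180, 180].

INTERFACE

Orientations are given as [roll, pitch, yaw] about the fixed x, y, z axes, in that order (R = Rz(yaw) Ry(pitch) Rx(roll)).
In Python, from workcell import env gives the robot as it stands. The module is installed in compiled form; this text tells all that it offers.
- The arm moves only by the tool send_rows, never from a script. Its argument "motion" is a list of rows, each an object of numbers: "tx", "ty", "tz": the shift along the tool's x, y, z in units of 500 mm (1.0 is 500 mm); "rx", "ry", "rz": the turn, a rotation vector about the tool's x, y, z in units of 30 degrees (1.0 is 30 degrees); "gripper": the closure, from -1 (fully open) to 1 (shut). In form: [{"tx": .., "ty": .., "tz": .., "rx": .., "ry": .., "rz": .., "gripper": ..}, ...]. A call has 1 to 12 rows; each row shifts and turns the commanded pose from where the row before left it, along the tool's axes as they then stand; what a row does not reach is not made up. A row lasts 1/8 s, in which the tool goes at most 62.5 mm and 10.7 degrees, less where a joint would pass 70% of its speed; a pose out of reach is approached as far as the arm can. A call with a number of a shift or a turn outside -1 to 1 is refused whole. A call with a gripper value outside its range is refused whole. The fingers move at their own pace and stop on an object; "grip_force" is the grip in N (left out, the last holds). Time passes only in rows, so rows that do not move let the fingers close. It gives the time, the measured TCP pose, the force, the opening and the grip force at its end, in the units of the state.
- env.state(): the state, without advancing time (a new reading comes with each control period).
- env.grab_frame(name): name is "side" or "top"; returns a dict with "frame" (480x640x3 uint8, red, green, blue), "vertical_fov" (degrees; the focal length in pixels is half the picture's height over the tangent of half this angle, whatever the lens; pixels are square), "cx", "cy" (the principal point, pixels), "k1" (the pictures are not rectified: a ray, as slopes to the right and down, at radius r is drawn at 1 + k1 r^2 times it, then the intrinsics apply), "rvec" (rotation vector, rad) and "tvec" (3), from world to camera coordinates, as OpenCV has them. Camera axes: x right, y down, z forward; pixel columns grow to the right and rows downward; lengths in mm; the calibration is good to about 2 mm. A picture is of the moment at which its call begins. There is no depth.
- env.job_done(): hands the job in; it is judged then, once.
The state is a dict: "time_s": time; "qpos": joint angles; "qvel": joint speeds; "effort": joint torques, N m; "ee_pos": TCP position; "ee_rot": TCP orientation; "force": force on the tool from outside, world axes, zero at the start; "torque": the same for the moment, N m; "gripper_width": finger opening in mm; "gripper_force": force on a finger pad.
Only numpy, scipy, OpenCV 4.12 (cv2) and the standard library are available. Lean on these libraries where they do the work, as an engineer would, in place of code of your own. Each camera call takes 0.05 s, during which the arm holds its last target. There are 200 camera calls.

TASK

Take the pressure gauge from its grey parking block and couple it to the air coupler with the blue sleeve: stand its plug in the coupler's mouth, pull the sleeve down by its orange tab until the plug drops fully home, then let the sleeve spring all the way up again so that it locks the plug. The gauge must end with its dial facing the way the orange tab points. Leave the blue-lidded and the red-lidded jar where they stand, and let go of everything.

Things in the scene. Friction and masses are not known exactly. Their poses are not given: they have to be found in the camera images.
- gauge: Loose pressure gauge on a brass plug, 0.3 kg, 154 mm tall, standing plug down in the grey block. Origin: centre of the plug's lower end; z up the plug; the white dial looks along -x. Plug 28 mm diameter up to 72 mm (lower rim bevelled 1.5 mm), with a locking groove of 12 mm diameter from 16 to 32 mm up; steel collar 37 mm diameter, 73 to 83 mm up; above it the round black case.
- case_center (a point): Centre of the gauge's round, rubber-booted black case, 122 mm above the plug's lower end. The case is 64 mm in diameter and 28 mm thick (thickness along the gauge's x). Grip it from above across the thickness; it bears a firm grip.
- dial (a point): Centre of the gauge's white dial, 14.6 mm in front of the case's centre (along the gauge's -x).
- stand: Fixed grey parking block 80 x 80 x 45 mm, origin under its centre. The gauge's plug stands loosely in its round hole (35 mm diameter, floor 8 mm above the table, 37 mm deep): lift straight up.
- coupler: Fixed quick coupler with vertical bore and upward mouth, on a grey base plate (172 x 84 x 13 mm, from 128 mm on the -x side to 44 mm on the +x side of the bore). Origin on the table under the bore's axis; the orange pull tab points along its -x. Bore 32 mm diameter, floor 25 mm above the table, flared to 44 mm at the brass lip, 95 mm above the table.
- mouth (a point): Centre of the coupler's mouth, at lip height, 95 mm above the table.
- bore_floor (a point): Centre of the bore's floor, 25 mm above the table: the plug's lower end when home. Three steel jaws in the bore hold up a plug put in while the sleeve is up: its lower end then stands 53 mm above the table. With the sleeve 13 mm or more down they are open and the plug drops 28 mm by its own weight; when the sleeve springs up they close into the plug's groove.
- sleeve (a joint): Travel of the blue sleeve, m: 0 = fully up (sprung forward), 0.020 = fully pulled down (stop). A spring pushes it up: about 5 N to start, 11 N at the stop.
- pull_tab (a point): Centre of the top of the orange pull tab, fixed to the sleeve, 95 mm from the bore's axis on the coupler's -x side, 92 mm above the table when the sleeve is up. The tab is 34 mm long (coupler x), 26 mm wide (coupler y), 34 mm high: pinch it across the 26 mm from above, or press on its top, and move it straight down.
- blue_lid_jar: Bystander: jar with blue lid, 60 mm diameter, 120 mm tall, origin under its centre.
- red_lid_jar: Bystander: jar with red lid, 60 mm diameter, 86 mm tall, origin under its centre.

How it is judged (in metres and radians):
On the way, in this order (a step that is already met when the one before it is completed fails the run):
1. the gauge's plug stands upright in the coupler's mouth on the closed jaws, sleeve still up (horizontal distance between gauge and bore_floor below 0.007 m and height (world z) of gauge between 0.047 and 0.06 m and angle between gauge's own z axis and vertical below 0.2 rad and value of joint sleeve below 0.004 m), for 0.2 s.
2. the sleeve is pulled down and the plug has dropped home (value of joint sleeve above 0.01 m and height (world z) of gauge below 0.03 m and horizontal distance between gauge and bore_floor below 0.007 m), for 0.05 s.
At the end, for the whole second after the job is handed in: The plug is home (lower end within 5 mm of the bore floor and 7 mm of its axis, gauge upright within 0.15 rad), the sleeve has sprung up to within 4 mm of its upper end, the dial faces the way the orange tab points within 0.45 rad, and the gauge is at rest (value of joint sleeve below 0.004 m and height (world z) of gauge below 0.03 m and horizontal distance between gauge and bore_floor below 0.007 m and angle between gauge's own z axis and vertical below 0.15 rad and angle between the x axis of gauge and the x axis of coupler, either way round below 0.45 rad and x of dial in the frame of coupler below 0 m and linear speed of gauge below 0.02 m/s); the robot touches nothing.
It fails at once if one of the two jars is moved more than 20 mm (distance of any of blue_lid_jar, red_lid_jar from where it was at the start of the episode above 0.02 m).
It also fails if it takes over 58 s, if anything falls off the work surface, if the arm or the gripper's body presses on something with over 40 N, if the wrist force passes 120 N, or if a joint passes its speed limit or range.

## Working session

There is one attempt and no reset: what is moved stays moved. The work goes in short steps, Python scripts to look and compute and a tool call to move; the robot and the scene stay as the last step left them, time stands still between calls to the robot, and variables do not carry over. Pictures are saved under pics/ and viewed, at most 10 in all, crops included, and the job is handed in when it is done.

Besides the shell and the picture viewer there is one more tool, called after "Call:" as name(argument=value, ...) on one line, values as JSON. send_rows: Moves the arm, as the interface text tells. Shifts and turns lie within -1 to 1; 1 stands for 500 mm of shift or 30 degrees of turn. Its arguments: {"type":"object","properties":{"motion":{"type":"array"},"grip_force":{"type":"number"}},"required":["motion"]}

```bash
mkdir -p pics
cat > h.py <<'E'
import numpy as np, cv2, pickle
from workcell import env
def K(g):
    h,w=g['frame'].shape[:2]; f=h/2/np.tan(np.radians(g['vertical_fov'])/2)
    return np.array([[f,0,g['cx']],[0,f,g['cy']],[0,0,1.]]), np.array([g['k1'],0,0,0,0.])
def ray(g,uv):
    k,d=K(g); n=cv2.undistortPoints(np.array(uv,float).reshape(-1,1,2),k,d).reshape(-1,2)
    R=cv2.Rodrigues(np.array(g['rvec'],float))[0]; t=np.array(g['tvec'],float).ravel()
    D=np.c_[n,np.ones(len(n))]@R; return -R.T@t, D
def onz(g,uv,z):
    c,D=ray(g,uv); return c+D*((z-c[2])/D[:,2])[:,None]
def proj(g,P):
    k,d=K(g); return cv2.projectPoints(np.array(P,float).reshape(-1,1,3),np.array(g['rvec'],float),np.array(g['tvec'],float),k,d)[0].reshape(-1,2)
E
python3 - <<'E'
from h import *
s=env.state(); print({k:np.round(v,2) for k,v in s.items()})
for n in('side','top'):
    g=env.grab_frame(n); pickle.dump(g,open(n+'.pkl','wb')); cv2.imwrite(f'pics/{n}0.png',g['frame'][:,:,::-1]); print(n,ray(g,[[320,240]]),g['k1'],g['vertical_fov'])
E
```

```text
{'time_s': np.float64(0.0), 'qpos': array([-65.66,  18.35,  89.71,  -0.  ,  72.05,  -1.15]), 'qvel': array([-0.01, -0.02,  0.05,  0.04, -0.01,  0.08]), 'effort': array([  0.  , -41.25, -23.2 ,   0.07,   0.05,  -0.  ]), 'ee_pos': array([ 247.19, -518.58,  213.13]), 'ee_rot': array([-179.9 ,   -0.  ,   25.49]), 'force': array([ 0.01,  0.29, -0.48]), 'torque': array([ 0.01, -0.02, -0.01]), 'gripper_force': np.float64(0.0), 'gripper_width': np.float64(91.36)}
side (array([370.56382226, 935.21499518, 464.85602499]), array([[ 0.09038094, -0.92407431, -0.37162416]])) -0.16274202722164557 47.3250111461235
top (array([357.7000104 , -35.58097518, 952.75344993]), array([[ 0.14064287,  0.00574396, -0.99039937]])) -0.1326621991357188 53.00611367479013
```

View pics/top0.png

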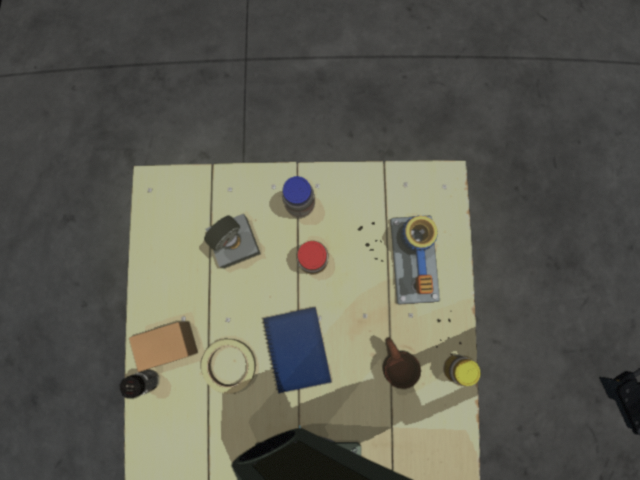

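View pics/side0.png

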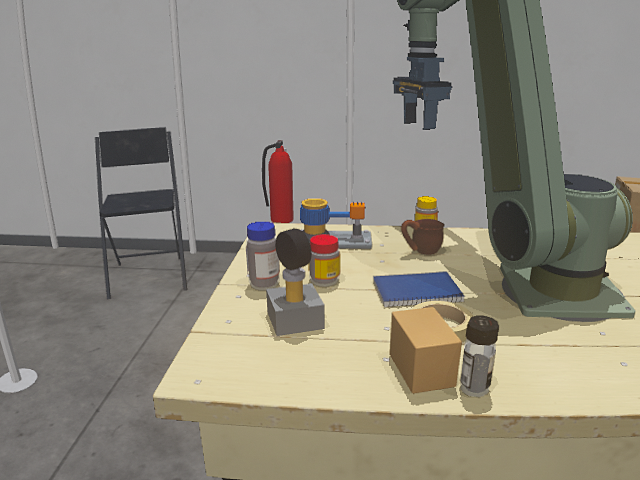

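Run:
```python
from h import *
t=pickle.load(open('top.pkl','rb'));s=pickle.load(open('side.pkl','rb'))
def up(g,x,y,w,h): return cv2.resize(g['frame'][y:y+h,x:x+w,::-1],(400,300),interpolation=cv2.INTER_CUBIC)
cv2.imwrite('pics/z1.png',np.vstack([np.hstack([up(t,190,195,80,80*3//4),up(t,370,205,120,90)]),np.hstack([up(s,250,215,120,90),up(s,280,180,120,90)])]))
for n,g,hr in(('top',t,0),('side',s,0)):
    hsv=cv2.cvtColor(g['frame'],cv2.COLOR_RGB2HSV)
    x0,y0,x1,y1=(370,205,450,310) if n=='top' else (280,180,400,260)
    for nm,lo,hi in(('orange',(5,150,90),(16,255,255)),('brass',(17,120,80),(28,255,255)),('blue',(105,140,60),(120,255,255))):
        m=np.zeros(hsv.shape[:2],np.uint8); m[y0:y1,x0:x1]=cv2.inRange(hsv,lo,hi)[y0:y1,x0:x1]
        for c in cv2.findContours(m,0,2)[0]:
            if cv2.contourArea(c)>25: print(n,nm,cv2.contourArea(c),cv2.boundingRect(c),cv2.minAreaRect(c), cv2.fitEllipse(c) if nm=='brass' else '')
    x0,y0,x1,y1=(195,205,265,275) if n=='top' else (265,215,310,300)
    m=np.zeros(hsv.shape[:2],np.uint8); m[y0:y1,x0:x1]=(hsv[y0:y1,x0:x1,2]<62)*255
    for c in cv2.findContours(m,0,2)[0]:
        if cv2.contourArea(c)>50: print(n,'dark',cv2.contourArea(c),cv2.boundingRect(c),cv2.minAreaRect(c))
```

```text
top brass 32.5 (410, 219, 25, 26) ((423.4662780761719, 230.14608764648438), (24.909950256347656, 19.50396156311035), 57.9946174621582) ((421.6750183105469, 231.71334838867188), (23.450069427490234, 23.875896453857422), 98.55233764648438)
top dark 418.5 (205, 217, 34, 33) ((220.1909637451172, 231.52536010742188), (16.665895462036133, 34.74568176269531), 46.218875885009766)
side orange 157.0 (350, 203, 15, 16) ((357.0, 210.5), (15.0, 14.0), 90.0) 
side brass 136.5 (304, 225, 21, 10) ((314.0, 229.5), (9.0, 20.0), 90.0) ((314.3944396972656, 228.55458068847656), (10.344664573669434, 21.60560417175293), 90.33050537109375)
side brass 187.5 (302, 199, 26, 10) ((314.5, 203.5), (9.0, 25.0), 90.0) ((314.1507568359375, 203.18252563476562), (10.459573745727539, 24.889183044433594), 89.42254638671875)
side dark 746.0 (276, 229, 34, 41) ((292.25, 248.75003051757812), (38.263553619384766, 31.622772216796875), 71.56504821777344)
```

View pics/z1.png

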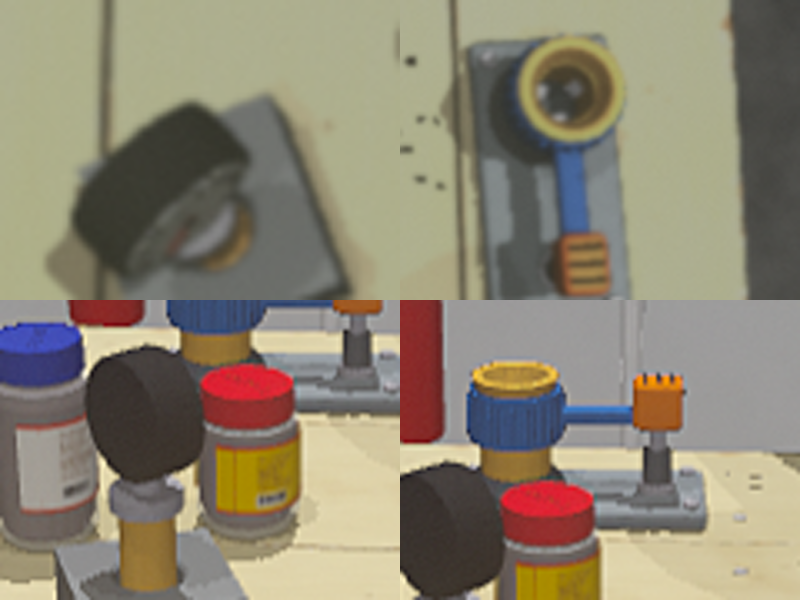

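```bash
cat >> h.py <<'E'
def tri(a,ua,b,ub):
    c1,d1=ray(a,[ua]);c2,d2=ray(b,[ub]);d1=d1[0];d2=d2[0]
    s=np.linalg.lstsq(np.c_[d1,-d2],c2-c1,rcond=None)[0]; p,q=c1+s[0]*d1,c2+s[1]*d2
    return (p+q)/2, np.linalg.norm(p-q)
E
python3 - <<'E'
from h import *
np.set_printoptions(precision=1,suppress=True)
t=pickle.load(open('top.pkl','rb'));s=pickle.load(open('side.pkl','rb'))
h=cv2.cvtColor(t['frame'],cv2.COLOR_RGB2HSV)
print(h[283,425],h[221,421],h[240,421])
m=np.zeros(h.shape[:2],np.uint8); m[270:310,412:440]=cv2.inRange(h,(3,110,60),(17,255,255))[270:310,412:440]
c=max(cv2.findContours(cv2.morphologyEx(m,3,np.ones((5,5))),0,2)[0],key=cv2.contourArea); tr=cv2.minAreaRect(c); print(cv2.boundingRect(c),tr)
print('mouth',tri(t,(421.7,231.7),s,(314.2,203.2)),onz(t,[(421.7,231.7)],95),onz(s,[(314.2,203.2)],95))
print('tab',onz(t,[tr[0]],92), tri(t,tr[0],s,(357,204)))
z=lambda x,y:(190+x/5,195+y/5)
print('case',tri(t,z(165,190),s,(293,248)),onz(t,[z(165,190)],130),'collar',onz(s,[(293.8,275)],86),onz(s,[(293,248.5)],130))
e=onz(t,[z(250,165),z(130,275),z(190,100),z(75,205)],140);print('ends',e,e[0]-e[1],e[2]-e[3])
zc=lambda x,y:(370+(x-400)*.3,205+y*.3)
e=onz(t,[zc(470,45),zc(605,38)],13);print('plate',e,e[0]-e[1])
print('stand',onz(t,[z(270,95),z(350,290)],45))
print('jars',onz(t,[(297,189)],120),onz(t,[(312,256)],86))
E
```

```text
[ 19 126 123] [ 18 119 111] [23 58 75]
(417, 275, 16, 19) ((424.2524719238281, 284.0247497558594), (17.81116485595703, 14.826054573059082), 84.2894058227539)
mouth (array([ 494.1, -215.8,   89.4]), np.float64(2.375606456754553)) [[ 492.1 -214.7   95. ]] [[ 493.5 -199.2   95. ]]
tab [[ 397.9 -215.8   92. ]] (array([ 399.2, -216.3,   89.6]), np.float64(2.47071540498048))
case (array([490.5, 138.7, 129.3]), np.float64(2.593960279308226)) [[489.1 138.4 130. ]] collar [[490.5 147.   86. ]] [[491.3 141.8 130. ]]
ends [[495.8 106.7 140. ]
 [458.1 147.9 140. ]
 [519.  128.1 140. ]
 [482.7 167.8 140. ]] [ 37.7 -41.2   0. ] [ 36.3 -39.6   0. ]
plate [[ 532.3 -171.7   13. ]
 [ 535.5 -253.    13. ]] [-3.2 81.3  0. ]
stand [[539.3 116.   45. ]
 [463.1  84.3  45. ]]
jars [[568.2   9.  120. ]] [[451.7 -15.7  86. ]]
```

```bash
cat >> h.py <<'E'
def plan(goal,yaw,n):
    s=env.state(); p=np.array(s['ee_pos'],float); y0=s['ee_rot'][2]; dy=(yaw-y0+180)%360-180
    d=np.array(goal,float)-p; 
    print('t',round(s['time_s'],2),'pos',np.round(p,1),'rot',np.round(s['ee_rot'],2),'d',np.round(d,1),'dyaw',round(dy,2),'per row mm',round(np.linalg.norm(d)/n,1))
    for i in range(n):
        a=np.radians(y0+dy*i/n); c,q=np.cos(a),np.sin(a)
        t=np.array([c*d[0]+q*d[1], q*d[0]-c*d[1], -d[2]])/n/500
        print('{"tx":%.3f,"ty":%.3f,"tz":%.3f,"rz":%.3f}'%(*t,-dy/n/30),end=',')
    print()
E
python3 -c "
from h import *
plan((489,138.5,240),132.5,12)"
```

```text
t 0.1 pos [ 247.2 -518.6  213.2] rot [-179.91   -0.     25.49] d [241.8 657.1  26.8] dyaw 107.01 per row mm 58.4
{"tx":0.083,"ty":-0.082,"tz":-0.004,"rz":-0.297},{"tx":0.095,"ty":-0.068,"tz":-0.004,"rz":-0.297},{"tx":0.104,"ty":-0.052,"tz":-0.004,"rz":-0.297},{"tx":0.111,"ty":-0.035,"tz":-0.004,"rz":-0.297},{"tx":0.115,"ty":-0.018,"tz":-0.004,"rz":-0.297},{"tx":0.117,"ty":0.001,"tz":-0.004,"rz":-0.297},{"tx":0.115,"ty":0.019,"tz":-0.004,"rz":-0.297},{"tx":0.111,"ty":0.036,"tz":-0.004,"rz":-0.297},{"tx":0.104,"ty":0.053,"tz":-0.004,"rz":-0.297},{"tx":0.094,"ty":0.069,"tz":-0.004,"rz":-0.297},{"tx":0.083,"ty":0.082,"tz":-0.004,"rz":-0.297},{"tx":0.069,"ty":0.094,"tz":-0.004,"rz":-0.297},
```

Call:
send_rows(motion=[{"tx":0.083,"ty":-0.082,"tz":-0.004,"rz":-0.297,"gripper":-1},{"tx":0.095,"ty":-0.068,"tz":-0.004,"rz":-0.297,"gripper":-1},{"tx":0.104,"ty":-0.052,"tz":-0.004,"rz":-0.297,"gripper":-1},{"tx":0.111,"ty":-0.035,"tz":-0.004,"rz":-0.297,"gripper":-1},{"tx":0.115,"ty":-0.018,"tz":-0.004,"rz":-0.297,"gripper":-1},{"tx":0.117,"ty":0.001,"tz":-0.004,"rz":-0.297,"gripper":-1},{"tx":0.115,"ty":0.019,"tz":-0.004,"rz":-0.297,"gripper":-1},{"tx":0.111,"ty":0.036,"tz":-0.004,"rz":-0.297,"gripper":-1},{"tx":0.104,"ty":0.053,"tz":-0.004,"rz":-0.297,"gripper":-1},{"tx":0.094,"ty":0.069,"tz":-0.004,"rz":-0.297,"gripper":-1},{"tx":0.083,"ty":0.082,"tz":-0.004,"rz":-0.297,"gripper":-1},{"tx":0.069,"ty":0.094,"tz":-0.004,"rz":-0.297,"gripper":-1}])

```text
invalid input at $.motion[0]: expected keys tx, ty, tz, rx, ry, rz, gripper
```

Call:
send_rows(motion=[{"gripper":-1},{"gripper":-1}])

```text
invalid input at $.motion[0]: expected keys tx, ty, tz, rx, ry, rz, gripper
```

```bash
python3 -c "
from h import *
plan((489,138.5,112),132.5,4)"
```

```text
t 0.1 pos [ 247.2 -518.6  213.2] rot [-179.91   -0.     25.49] d [ 241.8  657.1 -101.2] dyaw 107.01 per row mm 176.9
{"tx":0.250,"ty":-0.245,"tz":0.051,"rz":-0.892},{"tx":0.334,"ty":-0.106,"tz":0.051,"rz":-0.892},{"tx":0.346,"ty":0.056,"tz":0.051,"rz":-0.892},{"tx":0.283,"ty":0.206,"tz":0.051,"rz":-0.892},
```

All keys are needed.

Call:
send_rows(motion=[{"tx":0.083,"ty":-0.082,"tz":-0.004,"rx":0,"ry":0,"rz":-0.297,"gripper":-1},{"tx":0.095,"ty":-0.068,"tz":-0.004,"rx":0,"ry":0,"rz":-0.297,"gripper":-1},{"tx":0.104,"ty":-0.052,"tz":-0.004,"rx":0,"ry":0,"rz":-0.297,"gripper":-1},{"tx":0.111,"ty":-0.035,"tz":-0.004,"rx":0,"ry":0,"rz":-0.297,"gripper":-1},{"tx":0.115,"ty":-0.018,"tz":-0.004,"rx":0,"ry":0,"rz":-0.297,"gripper":-1},{"tx":0.117,"ty":0.001,"tz":-0.004,"rx":0,"ry":0,"rz":-0.297,"gripper":-1},{"tx":0.115,"ty":0.019,"tz":-0.004,"rx":0,"ry":0,"rz":-0.297,"gripper":-1},{"tx":0.111,"ty":0.036,"tz":-0.004,"rx":0,"ry":0,"rz":-0.297,"gripper":-1},{"tx":0.104,"ty":0.053,"tz":-0.004,"rx":0,"ry":0,"rz":-0.297,"gripper":-1},{"tx":0.094,"ty":0.069,"tz":-0.004,"rx":0,"ry":0,"rz":-0.297,"gripper":-1},{"tx":0.083,"ty":0.082,"tz":-0.004,"rx":0,"ry":0,"rz":-0.297,"gripper":-1},{"tx":0.069,"ty":0.094,"tz":-0.004,"rx":0,"ry":0,"rz":-0.297,"gripper":-1}])

```text
time_s: 1.6
ee_pos: [489.2, 139.5, 237.7]
ee_rot: [-180.0, 0.0, 132.7]
force: [1.7, -1.0, 0.3]
gripper_width: 91.1
gripper_force: 0.0
```

Call:
send_rows(motion=[{"tx":0,"ty":0,"tz":0,"rx":0,"ry":0,"rz":0,"gripper":-1},{"tx":0,"ty":0,"tz":0,"rx":0,"ry":0,"rz":0,"gripper":-1}])

```text
time_s: 1.85
ee_pos: [488.4, 137.2, 237.3]
ee_rot: [-179.9, -0.0, 132.4]
force: [-0.2, -0.4, 0.2]
gripper_width: 91.1
gripper_force: 0.0
```

```bash
python3 -c "
from h import *
plan((489,138.5,112),132.5,4)
f=[]
for n in('top','side'):
    g=env.grab_frame(n); x,y=(160,160) if n=='top' else (230,150)
    f.append(cv2.resize(g['frame'][y:y+150,x:x+125,::-1],(400,480),interpolation=2))
cv2.imwrite('pics/a.png',np.hstack(f))"
```

```text
t 1.85 pos [488.4 137.2 237.3] rot [-1.7989e+02 -1.0000e-02  1.3240e+02] d [   0.6    1.3 -125.3] dyaw 0.1 per row mm 31.3
{"tx":0.000,"ty":0.001,"tz":0.063,"rz":-0.001},{"tx":0.000,"ty":0.001,"tz":0.063,"rz":-0.001},{"tx":0.000,"ty":0.001,"tz":0.063,"rz":-0.001},{"tx":0.000,"ty":0.001,"tz":0.063,"rz":-0.001},
```

View pics/a.png

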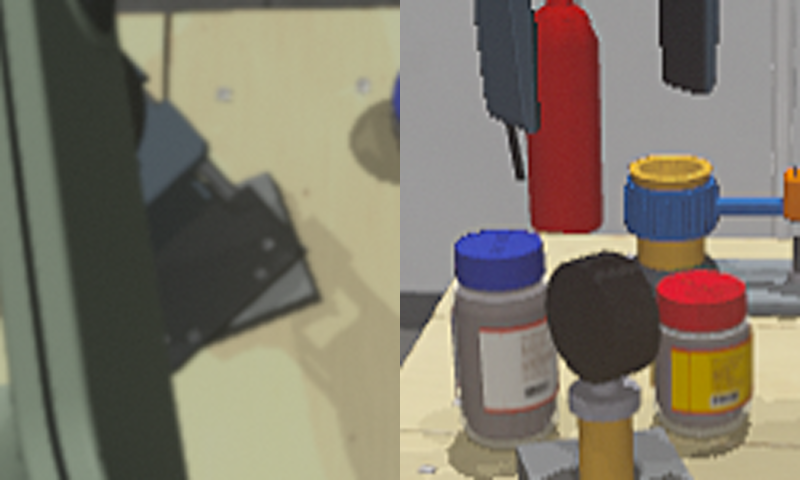

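Call:
send_rows(motion=[{"tx":0,"ty":0.001,"tz":0.042,"rx":0,"ry":0,"rz":0,"gripper":-1},{"tx":0,"ty":0.001,"tz":0.042,"rx":0,"ry":0,"rz":0,"gripper":-1},{"tx":0,"ty":0.001,"tz":0.042,"rx":0,"ry":0,"rz":0,"gripper":-1},{"tx":0,"ty":0,"tz":0.042,"rx":0,"ry":0,"rz":0,"gripper":-1},{"tx":0,"ty":0,"tz":0.042,"rx":0,"ry":0,"rz":0,"gripper":-1},{"tx":0,"ty":0,"tz":0.04,"rx":0,"ry":0,"rz":0,"gripper":-1},{"tx":0,"ty":0,"tz":0,"rx":0,"ry":0,"rz":0,"gripper":-1}])

```text
time_s: 2.82
ee_pos: [488.9, 137.0, 112.0]
ee_rot: [-179.8, -0.1, 132.3]
force: [-0.5, -1.1, -0.0]
gripper_width: 90.9
gripper_force: 0.0
```

Call:
send_rows(motion=[{"tx":0,"ty":0,"tz":0,"rx":0,"ry":0,"rz":0,"gripper":1},{"tx":0,"ty":0,"tz":0,"rx":0,"ry":0,"rz":0,"gripper":1},{"tx":0,"ty":0,"tz":0,"rx":0,"ry":0,"rz":0,"gripper":1},{"tx":0,"ty":0,"tz":0,"rx":0,"ry":0,"rz":0,"gripper":1},{"tx":0,"ty":0,"tz":0,"rx":0,"ry":0,"rz":0,"gripper":1},{"tx":0,"ty":0,"tz":0,"rx":0,"ry":0,"rz":0,"gripper":1},{"tx":0,"ty":0,"tz":0,"rx":0,"ry":0,"rz":0,"gripper":1},{"tx":0,"ty":0,"tz":0,"rx":0,"ry":0,"rz":0,"gripper":1}], grip_force=35)

```text
time_s: 3.82
ee_pos: [490.3, 138.7, 113.0]
ee_rot: [180.0, 0.0, 132.4]
force: [0.2, 0.0, 0.3]
gripper_width: 27.8
gripper_force: 35.0
```

Call:
send_rows(motion=[{"tx":0,"ty":0,"tz":-0.02,"rx":0,"ry":0,"rz":0,"gripper":1},{"tx":0,"ty":0,"tz":-0.03,"rx":0,"ry":0,"rz":0,"gripper":1},{"tx":0,"ty":0,"tz":-0.04,"rx":0,"ry":0,"rz":0,"gripper":1},{"tx":0,"ty":0,"tz":-0.06,"rx":0,"ry":0,"rz":0,"gripper":1},{"tx":0,"ty":0,"tz":-0.07,"rx":0,"ry":0,"rz":0,"gripper":1},{"tx":0,"ty":0,"tz":-0.07,"rx":0,"ry":0,"rz":0,"gripper":1},{"tx":0,"ty":0,"tz":-0.05,"rx":0,"ry":0,"rz":0,"gripper":1},{"tx":0,"ty":0,"tz":0,"rx":0,"ry":0,"rz":0,"gripper":1}])

```text
time_s: 4.82
ee_pos: [490.9, 138.8, 285.5]
ee_rot: [179.8, 0.1, 132.4]
force: [-1.3, 0.2, -3.9]
gripper_width: 28.4
gripper_force: 35.0
```

```bash
python3 -c "
from h import *
plan((492,-214.7,283),92.0,9)"
```

```text
t 4.83 pos [490.9 138.8 285.5] rot [1.7975e+02 1.4000e-01 1.3241e+02] d [   1.1 -353.5   -2.5] dyaw -40.41 per row mm 39.3
{"tx":-0.058,"ty":-0.053,"tz":0.001,"rz":0.150},{"tx":-0.062,"ty":-0.048,"tz":0.001,"rz":0.150},{"tx":-0.066,"ty":-0.043,"tz":0.001,"rz":0.150},{"tx":-0.069,"ty":-0.038,"tz":0.001,"rz":0.150},{"tx":-0.072,"ty":-0.032,"tz":0.001,"rz":0.150},{"tx":-0.074,"ty":-0.027,"tz":0.001,"rz":0.150},{"tx":-0.076,"ty":-0.021,"tz":0.001,"rz":0.150},{"tx":-0.077,"ty":-0.015,"tz":0.001,"rz":0.150},{"tx":-0.078,"ty":-0.009,"tz":0.001,"rz":0.150},
```

Call:
send_rows(motion=[{"tx":-0.058,"ty":-0.053,"tz":0,"rx":0,"ry":0,"rz":0.15,"gripper":1},{"tx":-0.062,"ty":-0.048,"tz":0,"rx":0,"ry":0,"rz":0.15,"gripper":1},{"tx":-0.066,"ty":-0.043,"tz":0,"rx":0,"ry":0,"rz":0.15,"gripper":1},{"tx":-0.069,"ty":-0.038,"tz":0,"rx":0,"ry":0,"rz":0.15,"gripper":1},{"tx":-0.072,"ty":-0.032,"tz":0,"rx":0,"ry":0,"rz":0.15,"gripper":1},{"tx":-0.074,"ty":-0.027,"tz":0,"rx":0,"ry":0,"rz":0.15,"gripper":1},{"tx":-0.076,"ty":-0.021,"tz":0,"rx":0,"ry":0,"rz":0.15,"gripper":1},{"tx":-0.077,"ty":-0.015,"tz":0,"rx":0,"ry":0,"rz":0.15,"gripper":1},{"tx":-0.078,"ty":-0.009,"tz":0,"rx":0,"ry":0,"rz":0.15,"gripper":1},{"tx":0,"ty":0,"tz":0,"rx":0,"ry":0,"rz":0,"gripper":1},{"tx":0,"ty":0,"tz":0,"rx":0,"ry":0,"rz":0,"gripper":1}])

```text
time_s: 6.2
ee_pos: [489.8, -214.6, 281.9]
ee_rot: [-179.9, -0.1, 91.9]
force: [0.3, -0.9, -3.7]
gripper_width: 28.1
gripper_force: 35.0
```

```bash
python3 -c "
from h import *
plan((492,-214.7,283),92,1)
f=[]
for n in('top','side'):
    g=env.grab_frame(n); pickle.dump(g,open(n+'2.pkl','wb')); x,y=(370,180) if n=='top' else (260,110)
    f.append(cv2.resize(g['frame'][y:y+120,x:x+100,::-1],(400,480),interpolation=2))
cv2.imwrite('pics/b.png',np.hstack(f))"
```

```text
t 6.2 pos [ 489.8 -214.6  281.9] rot [-1.7987e+02 -1.0000e-01  9.1910e+01] d [ 2.2 -0.1  1.1] dyaw 0.09 per row mm 2.5
{"tx":-0.000,"ty":0.004,"tz":-0.002,"rz":-0.003},
```

View pics/b.png

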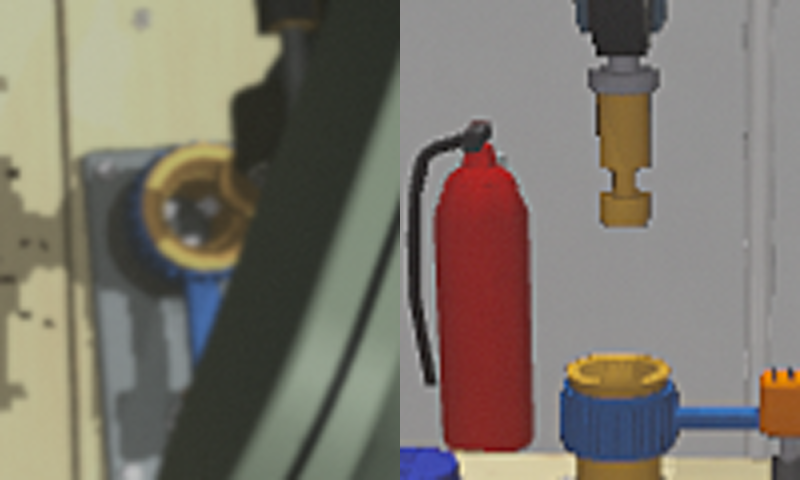

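Run:
```python
from h import *
t=pickle.load(open('top2.pkl','rb'));s=pickle.load(open('side2.pkl','rb'))
hs=cv2.cvtColor(s['frame'],cv2.COLOR_RGB2HSV); m=cv2.inRange(hs,(10,90,60),(30,255,255))
for r in (136,140,144,148,160,163): c=np.where(m[r,300:330])[0]+300; print(r,c.min(),c.max()+1,end='; ')
for r in (226,230,233): c=np.where(m[r,290:340])[0]+290; print('body',r,c.min(),c.max()+1)
for p in [(490,-214.6,177),(490,-214.6,247),(492,-214.7,95),(492,-214.7,65)]: print(p,proj(s,[p])[0],proj(t,[p])[0])
a=np.linspace(0,6.28,9)[:-1]
C=lambda x,y,z:np.c_[x+14*np.cos(a),y+14*np.sin(a),0*a+z]
q=proj(t,C(490,-214.6,177)); print(np.round((q-[370,180])*4))
T=cv2.resize(t['frame'][205:255,405:445,::-1],(640,800),interpolation=2)
cv2.imwrite('pics/c.png',T[:600])
```

```text
136 310 322; 140 310 322; 144 310 322; 148 310 322; 160 310 322; 163 310 322; body 226 304 325
body 230 304 325
body 233 307 322
(490, -214.6, 177) [316.09318887 164.98426628] [431.67474027 225.06832566]
(490, -214.6, 247) [315.72431705 132.94454242] [441.92359287 217.07263849]
(492, -214.7, 95) [315.61093907 201.05430735] [421.70437821 231.73853822]
(492, -214.7, 65) [315.76392392 213.862881  ] [418.49787927 234.26679772]
[[245. 147.]
 [222. 157.]
 [213. 181.]
 [224. 204.]
 [248. 214.]
 [272. 204.]
 [280. 180.]
 [269. 156.]]
```

View pics/c.png

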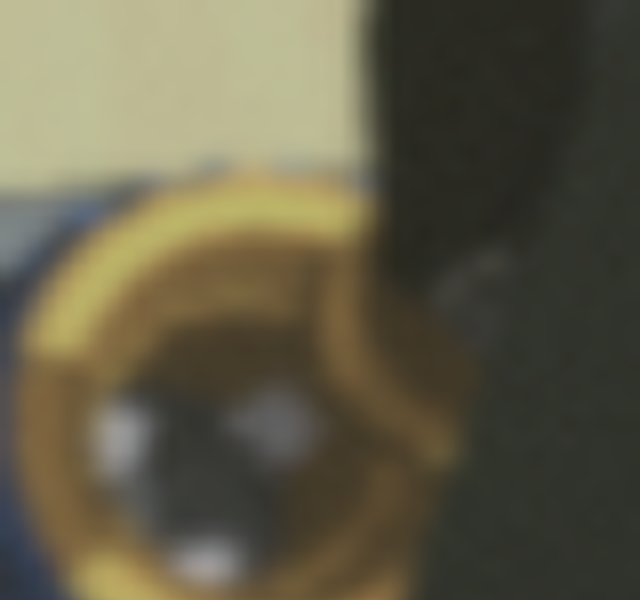

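Call:
send_rows(motion=[{"tx":0.002,"ty":0.005,"tz":0.03,"rx":0,"ry":0,"rz":0,"gripper":1},{"tx":0,"ty":0,"tz":0.05,"rx":0,"ry":0,"rz":0,"gripper":1},{"tx":0,"ty":0,"tz":0.05,"rx":0,"ry":0,"rz":0,"gripper":1},{"tx":0,"ty":0,"tz":0.02,"rx":0,"ry":0,"rz":0,"gripper":1},{"tx":0,"ty":0,"tz":0,"rx":0,"ry":0,"rz":0,"gripper":1},{"tx":0,"ty":0,"tz":0,"rx":0,"ry":0,"rz":0,"gripper":1}])

```text
time_s: 7.05
ee_pos: [493.6, -214.4, 208.9]
ee_rot: [179.9, 0.1, 91.9]
force: [-0.4, 0.6, -3.4]
gripper_width: 28.1
gripper_force: 35.0
```

```bash
python3 -c "
from h import *
plan((492,-214.7,283),92,1)
t=env.grab_frame('top');s=env.grab_frame('side')
hs=cv2.cvtColor(s['frame'],cv2.COLOR_RGB2HSV); m=cv2.inRange(hs,(10,90,60),(30,255,255))
for r in (174,178,182,195,198,226,230): c=np.where(m[r,295:335])[0]+295; print(r,c.min(),c.max(),end='; ')
z=env.state()['ee_pos'][2]-105
for x,y,zz,r in [(492.3,-213.7,z,14),(492,-214.7,95,22)]:
    a=np.linspace(0,6.28,13)[:-1]
    q=proj(t,np.c_[x+r*np.cos(a),y+r*np.sin(a),0*a+zz]); print(np.round((q-[395,205])*8).astype(int).tolist())
A=cv2.resize(t['frame'][205:265,395:445,::-1],(400,480),interpolation=2)
B=cv2.resize(s['frame'][150:246,275:355,::-1],(400,480),interpolation=2)
cv2.imwrite('pics/d.png',np.hstack([A,B]))"
```

```text
t 7.05 pos [ 493.6 -214.4  208.9] rot [1.7989e+02 6.0000e-02 9.1920e+01] d [-1.6 -0.3 74.1] dyaw 0.08 per row mm 74.1
{"tx":-0.001,"ty":-0.003,"tz":-0.148,"rz":-0.003},
174 308 320; 178 308 320; 182 308 320; 195 309 320; 198 309 320; 226 304 324; 230 304 324; [[214, 145], [184, 153], [162, 176], [155, 207], [165, 238], [188, 260], [220, 268], [251, 260], [272, 237], [279, 206], [269, 175], [246, 153]]
[[209, 118], [162, 132], [128, 167], [117, 215], [132, 263], [169, 298], [218, 310], [266, 297], [299, 261], [310, 213], [295, 165], [258, 130]]
```

View pics/d.png

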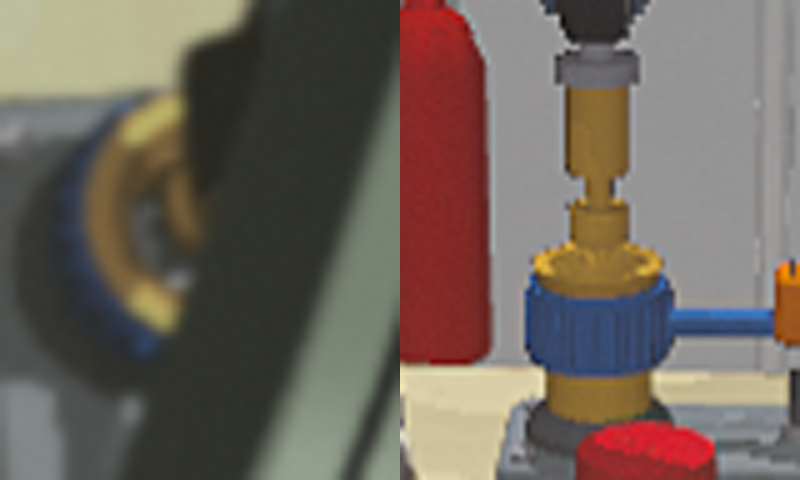

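Call:
send_rows(motion=[{"tx":0.002,"ty":0,"tz":0.02,"rx":0,"ry":0,"rz":0,"gripper":1},{"tx":0,"ty":0,"tz":0.02,"rx":0,"ry":0,"rz":0,"gripper":1},{"tx":0,"ty":0,"tz":0,"rx":0,"ry":0,"rz":0,"gripper":1}])

```text
time_s: 7.52
ee_pos: [492.4, -213.0, 186.8]
ee_rot: [-179.9, -0.0, 91.9]
force: [0.1, 0.5, -3.4]
gripper_width: 27.9
gripper_force: 35.0
```

Call:
send_rows(motion=[{"tx":0,"ty":0,"tz":0.01,"rx":0,"ry":0,"rz":0,"gripper":1},{"tx":0,"ty":0,"tz":0.01,"rx":0,"ry":0,"rz":0,"gripper":1},{"tx":0,"ty":0,"tz":0,"rx":0,"ry":0,"rz":0,"gripper":1}])

```text
time_s: 7.9
ee_pos: [493.4, -213.9, 177.7]
ee_rot: [179.9, 0.1, 91.9]
force: [2.6, -2.4, -5.3]
gripper_width: 28.1
gripper_force: 35.0
```

Call:
send_rows(motion=[{"tx":-0.001,"ty":0.001,"tz":0.01,"rx":0,"ry":0,"rz":0,"gripper":1},{"tx":0,"ty":0,"tz":0,"rx":0,"ry":0,"rz":0,"gripper":1}])

```text
time_s: 8.15
ee_pos: [493.6, -214.0, 172.6]
ee_rot: [180.0, 0.0, 91.9]
force: [2.3, -2.4, -4.7]
gripper_width: 28.0
gripper_force: 35.0
```

Call:
send_rows(motion=[{"tx":0,"ty":0,"tz":0.01,"rx":0,"ry":0,"rz":0,"gripper":1},{"tx":0,"ty":0,"tz":0,"rx":0,"ry":0,"rz":0,"gripper":1}])

```text
time_s: 8.4
ee_pos: [493.6, -213.9, 167.6]
ee_rot: [180.0, 0.0, 91.9]
force: [1.8, -3.0, -5.4]
gripper_width: 27.7
gripper_force: 35.0
```

Call:
send_rows(motion=[{"tx":-0.002,"ty":0.001,"tz":0.01,"rx":0,"ry":0,"rz":0,"gripper":1},{"tx":0,"ty":0,"tz":0.005,"rx":0,"ry":0,"rz":0,"gripper":1},{"tx":0,"ty":0,"tz":0,"rx":0,"ry":0,"rz":0,"gripper":1}])

```text
time_s: 8.78
ee_pos: [493.6, -214.3, 160.0]
ee_rot: [-179.9, -0.1, 91.9]
force: [0.5, -0.3, -4.1]
gripper_width: 28.0
gripper_force: 35.0
```

Call:
send_rows(motion=[{"tx":0,"ty":0,"tz":0.004,"rx":0,"ry":0,"rz":0,"gripper":1},{"tx":0,"ty":0,"tz":0,"rx":0,"ry":0,"rz":0,"gripper":1}])

```text
time_s: 9.02
ee_pos: [493.6, -214.4, 158.2]
ee_rot: [-179.9, -0.0, 91.9]
force: [-0.8, -0.6, -3.1]
gripper_width: 27.9
gripper_force: 35.0
```

Call:
send_rows(motion=[{"tx":0,"ty":0,"tz":0.004,"rx":0,"ry":0,"rz":0,"gripper":1},{"tx":0,"ty":0,"tz":0,"rx":0,"ry":0,"rz":0,"gripper":1}])

```text
time_s: 9.28
ee_pos: [493.8, -214.6, 157.9]
ee_rot: [180.0, 0.0, 91.9]
force: [-2.3, 1.0, 5.1]
gripper_width: 27.9
gripper_force: 35.0
```

Contact with the jaws. Release and rise, then look.

Call:
send_rows(motion=[{"tx":0,"ty":0,"tz":0,"rx":0,"ry":0,"rz":0,"gripper":0},{"tx":0,"ty":0,"tz":0,"rx":0,"ry":0,"rz":0,"gripper":-0.5},{"tx":0,"ty":0,"tz":0,"rx":0,"ry":0,"rz":0,"gripper":-1},{"tx":0,"ty":0,"tz":0,"rx":0,"ry":0,"rz":0,"gripper":-1},{"tx":0,"ty":0,"tz":0,"rx":0,"ry":0,"rz":0,"gripper":-1},{"tx":0,"ty":0,"tz":-0.05,"rx":0,"ry":0,"rz":0,"gripper":-1},{"tx":0,"ty":0,"tz":-0.05,"rx":0,"ry":0,"rz":0,"gripper":-1},{"tx":0,"ty":0,"tz":-0.08,"rx":0,"ry":0,"rz":0,"gripper":-1},{"tx":0,"ty":0,"tz":-0.08,"rx":0,"ry":0,"rz":0,"gripper":-1}])

```text
time_s: 10.4
ee_pos: [493.8, -214.6, 287.5]
ee_rot: [-180.0, -0.0, 91.9]
force: [-0.1, -1.2, 0.2]
gripper_width: 91.1
gripper_force: 0.0
```

```bash
python3 -c "
from h import *
plan((397.9,-217,230),92,3)
t=env.grab_frame('top');s=env.grab_frame('side')
A=cv2.resize(t['frame'][180:300,370:470,::-1],(400,480),interpolation=2)
B=cv2.resize(s['frame'][110:254,270:390,::-1],(400,480),interpolation=2)
cv2.imwrite('pics/e.png',np.hstack([A,B]))"
```

```text
t 10.4 pos [ 493.8 -214.6  287.5] rot [-1.7998e+02 -1.0000e-02  9.1910e+01] d [-95.9  -2.4 -57.5] dyaw 0.09 per row mm 37.3
{"tx":0.001,"ty":-0.064,"tz":0.038,"rz":-0.001},{"tx":0.001,"ty":-0.064,"tz":0.038,"rz":-0.001},{"tx":0.001,"ty":-0.064,"tz":0.038,"rz":-0.001},
```

View pics/e.png

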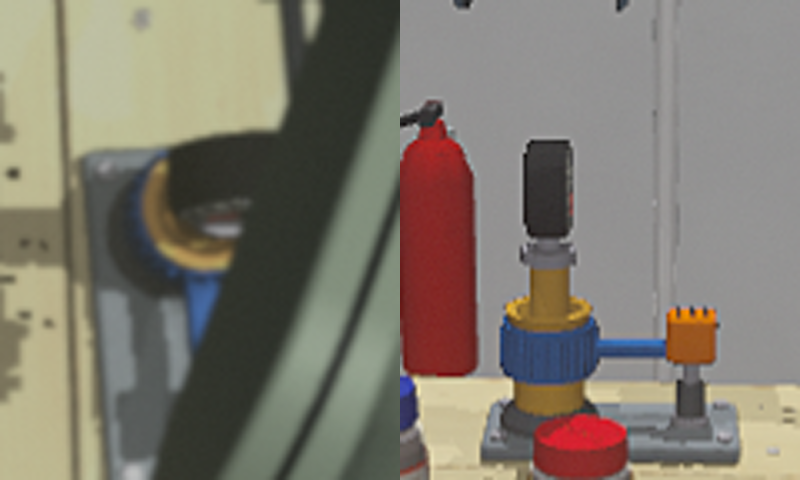

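```bash
python3 -c "
from h import *
plan((398,-217,230),2,9)"
```

```text
t 10.5 pos [ 496.  -215.7  291.3] rot [179.5    0.25  91.9 ] d [-98.   -1.3 -61.3] dyaw -89.9 per row mm 12.8
{"tx":0.000,"ty":-0.022,"tz":0.014,"rz":0.333},{"tx":-0.003,"ty":-0.022,"tz":0.014,"rz":0.333},{"tx":-0.007,"ty":-0.021,"tz":0.014,"rz":0.333},{"tx":-0.011,"ty":-0.019,"tz":0.014,"rz":0.333},{"tx":-0.014,"ty":-0.017,"tz":0.014,"rz":0.333},{"tx":-0.016,"ty":-0.014,"tz":0.014,"rz":0.333},{"tx":-0.019,"ty":-0.011,"tz":0.014,"rz":0.333},{"tx":-0.020,"ty":-0.008,"tz":0.014,"rz":0.333},{"tx":-0.021,"ty":-0.004,"tz":0.014,"rz":0.333},
```

Call:
send_rows(motion=[{"tx":0,"ty":-0.022,"tz":0.014,"rx":0,"ry":0,"rz":0.333,"gripper":1},{"tx":-0.003,"ty":-0.022,"tz":0.014,"rx":0,"ry":0,"rz":0.333,"gripper":1},{"tx":-0.007,"ty":-0.021,"tz":0.014,"rx":0,"ry":0,"rz":0.333,"gripper":1},{"tx":-0.011,"ty":-0.019,"tz":0.014,"rx":0,"ry":0,"rz":0.333,"gripper":1},{"tx":-0.014,"ty":-0.017,"tz":0.014,"rx":0,"ry":0,"rz":0.333,"gripper":1},{"tx":-0.016,"ty":-0.014,"tz":0.014,"rx":0,"ry":0,"rz":0.333,"gripper":1},{"tx":-0.019,"ty":-0.011,"tz":0.014,"rx":0,"ry":0,"rz":0.333,"gripper":1},{"tx":-0.02,"ty":-0.008,"tz":0.014,"rx":0,"ry":0,"rz":0.333,"gripper":1},{"tx":-0.021,"ty":-0.004,"tz":0.014,"rx":0,"ry":0,"rz":0.333,"gripper":1},{"tx":0,"ty":0,"tz":0,"rx":0,"ry":0,"rz":0,"gripper":1},{"tx":0,"ty":0,"tz":0,"rx":0,"ry":0,"rz":0,"gripper":1}])

```text
time_s: 11.88
ee_pos: [396.1, -216.6, 223.4]
ee_rot: [180.0, -0.0, 2.1]
force: [-0.3, 0.0, -0.9]
gripper_width: 0.4
gripper_force: 0.0
```

```bash
python3 -c "
from h import *
plan((398,-217,100),2,5)"
```

```text
t 11.88 pos [ 396.1 -216.6  223.4] rot [ 1.7999e+02 -2.0000e-02  2.1300e+00] d [   1.9   -0.4 -123.4] dyaw -0.13 per row mm 24.7
{"tx":0.001,"ty":0.000,"tz":0.049,"rz":0.001},{"tx":0.001,"ty":0.000,"tz":0.049,"rz":0.001},{"tx":0.001,"ty":0.000,"tz":0.049,"rz":0.001},{"tx":0.001,"ty":0.000,"tz":0.049,"rz":0.001},{"tx":0.001,"ty":0.000,"tz":0.049,"rz":0.001},
```

Call:
send_rows(motion=[{"tx":0.001,"ty":0,"tz":0.049,"rx":0,"ry":0,"rz":0,"gripper":1},{"tx":0.001,"ty":0,"tz":0.049,"rx":0,"ry":0,"rz":0,"gripper":1},{"tx":0.001,"ty":0,"tz":0.049,"rx":0,"ry":0,"rz":0,"gripper":1},{"tx":0,"ty":0,"tz":0.049,"rx":0,"ry":0,"rz":0,"gripper":1},{"tx":0,"ty":0,"tz":0.049,"rx":0,"ry":0,"rz":0,"gripper":1},{"tx":0,"ty":0,"tz":0,"rx":0,"ry":0,"rz":0,"gripper":1}])

```text
time_s: 12.62
ee_pos: [396.7, -215.9, 99.7]
ee_rot: [-179.9, 0.2, 2.1]
force: [0.4, -0.0, 0.2]
gripper_width: 0.9
gripper_force: 0.0
```

Call:
send_rows(motion=[{"tx":0,"ty":0,"tz":0.012,"rx":0,"ry":0,"rz":0,"gripper":1},{"tx":0,"ty":0,"tz":0.012,"rx":0,"ry":0,"rz":0,"gripper":1},{"tx":0,"ty":0,"tz":0,"rx":0,"ry":0,"rz":0,"gripper":1}])

```text
time_s: 13.0
ee_pos: [398.3, -217.0, 89.7]
ee_rot: [179.9, -0.1, 2.0]
force: [0.3, -0.1, 4.2]
gripper_width: 0.5
gripper_force: 2.0
```

Touching the tab (~4 N). Press about 15 mm further.

Call:
send_rows(motion=[{"tx":0,"ty":0,"tz":0.01,"rx":0,"ry":0,"rz":0,"gripper":1},{"tx":0,"ty":0,"tz":0.01,"rx":0,"ry":0,"rz":0,"gripper":1},{"tx":0,"ty":0,"tz":0.01,"rx":0,"ry":0,"rz":0,"gripper":1},{"tx":0,"ty":0,"tz":0.003,"rx":0,"ry":0,"rz":0,"gripper":1},{"tx":0,"ty":0,"tz":0,"rx":0,"ry":0,"rz":0,"gripper":1},{"tx":0,"ty":0,"tz":0,"rx":0,"ry":0,"rz":0,"gripper":1}])

```text
time_s: 13.75
ee_pos: [398.3, -217.0, 74.0]
ee_rot: [179.9, -0.2, 2.0]
force: [-0.6, 1.0, 10.4]
gripper_width: 0.0
gripper_force: 5.0
```

```bash
python3 -c "
from h import *
t=env.grab_frame('top');s=env.grab_frame('side');print(env.state()['force'])
A=cv2.resize(t['frame'][180:300,370:470,::-1],(400,480),interpolation=2)
B=cv2.resize(s['frame'][110:254,270:390,::-1],(400,480),interpolation=2)
cv2.imwrite('pics/f.png',np.hstack([A,B]))"
```

```text
[ 0.14519056  1.25193625 10.43631482]
```

View pics/f.png

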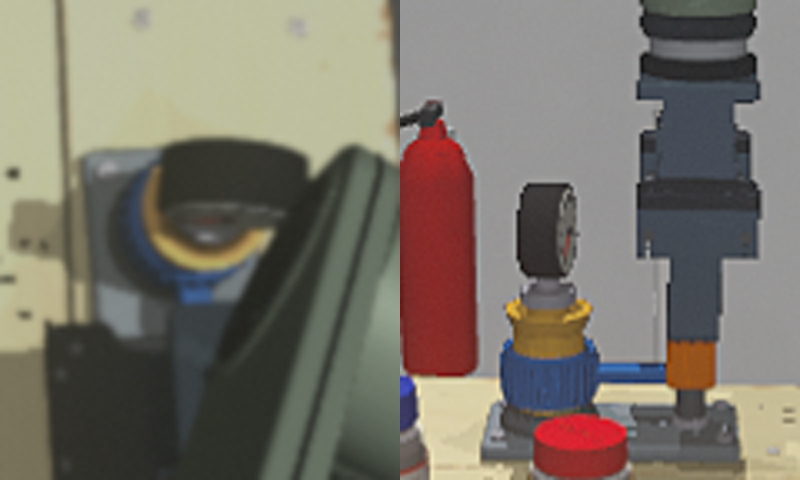

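Call:
send_rows(motion=[{"tx":0,"ty":0,"tz":-0.01,"rx":0,"ry":0,"rz":0,"gripper":1},{"tx":0,"ty":0,"tz":-0.01,"rx":0,"ry":0,"rz":0,"gripper":1},{"tx":0,"ty":0,"tz":-0.01,"rx":0,"ry":0,"rz":0,"gripper":1},{"tx":0,"ty":0,"tz":-0.01,"rx":0,"ry":0,"rz":0,"gripper":1},{"tx":0,"ty":0,"tz":-0.05,"rx":0,"ry":0,"rz":0,"gripper":1},{"tx":0,"ty":0,"tz":-0.1,"rx":0,"ry":0,"rz":0,"gripper":1},{"tx":-0.05,"ty":0,"tz":-0.1,"rx":0,"ry":0,"rz":0,"gripper":1},{"tx":-0.1,"ty":0,"tz":-0.05,"rx":0,"ry":0,"rz":0,"gripper":1},{"tx":0,"ty":0,"tz":0,"rx":0,"ry":0,"rz":0,"gripper":1},{"tx":0,"ty":0,"tz":0,"rx":0,"ry":0,"rz":0,"gripper":1}])

```text
time_s: 15.1
ee_pos: [322.2, -218.9, 242.2]
ee_rot: [-180.0, -0.0, 2.0]
force: [0.4, -1.0, 0.2]
gripper_width: 0.3
gripper_force: 0.0
```

```bash
python3 -c "
from h import *
t=env.grab_frame('top');s=env.grab_frame('side')
A=cv2.resize(t['frame'][180:300,370:470,::-1],(400,480),interpolation=2)
B=cv2.resize(s['frame'][110:254,270:390,::-1],(400,480),interpolation=2)
cv2.imwrite('pics/g.png',np.hstack([A,B]))"
```

```text
(no output)
```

View pics/g.png

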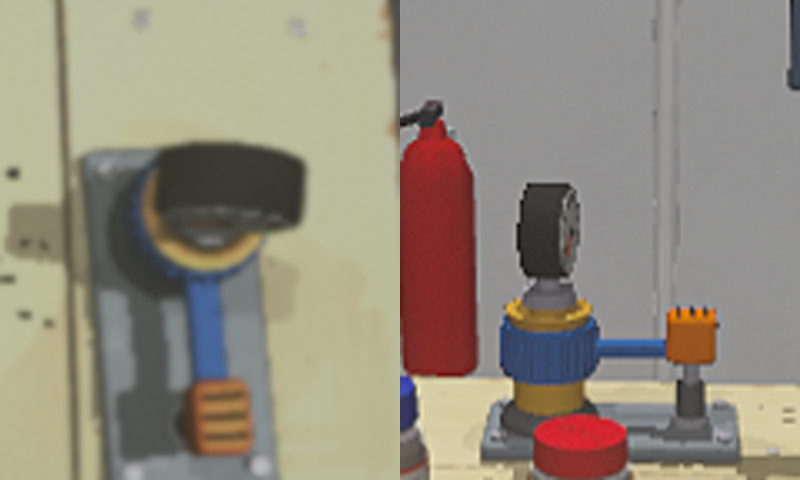

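The last picture shows the gauge fully down in the coupler and the sleeve back up. The tab is at its starting height, and the dial faces the tab within about 10°. The gripper is clear, so I'm handing in.

```bash
python3 -c "
from h import *
print(env.job_done())"
```

```text
the job is handed in; nothing more can be done
None
```

I handed the job in at about 15 s of the 58 s allowed, with no verdict returned: the last pictures show the gauge home in the coupler, sleeve sprung fully up, dial about 10° off the tab's direction by eye, and the gripper clear; no move came near either jar.

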